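Bin an empty varnish bottle with the lever lid

TASK

Press the lever of the countertop caddy all the way down with your fingertips and keep the lid up until the empty varnish bottle waiting on the chute has rolled in, then let the lever up slowly so that the lid comes down gently and shuts without slamming, and move clear. Work the caddy only by its lever: do not touch the lid or the bottle, do not pick anything up, and leave the other things on the counter as they are.

Things in the scene. Friction and masses are not known exactly. Their poses are not given: they have to be found in the camera images.
- caddy: White ceramic bin, 120 x 120 mm and 110 mm tall, open-topped, closed by the lid, fixed to the counter. Origin: centre of its underside, on the counter. x points from the lever side to the hinge side (the lever stands out to -x, towards the robot), y to the side with the chute, z up. A bottle that has rolled in has its middle less than 70 mm above the counter.
- chute (a point): Middle of the chute's lower lip on the bin's +y rim, 114 mm above the counter. The steel chute, 60 mm wide inside, rises from here at 20 degrees along caddy +y for 108 mm, its outer end about 155 mm high, on a thin post. It holds the bottle.
- lever_pad (a point): Centre of the upper face of the lever's steel pad, where to press; moves with the lever. Pad 40 mm (caddy x) by 60 mm (caddy y), 8 mm thick, space below free. At rest it lies at caddy x = -171 mm, 111 mm high, sloping 0.2 rad down towards the bin; pressed fully it is 43 mm lower, having gone almost straight down, and slopes 0.2 rad the other way.
- lever_arm (a joint): Lever angle in rad: 0 at rest (up), 0.4 fully pressed at a firm stop. Its pivot is on the bin's front at caddy x = -64 mm, 85 mm high; two rods 44 mm apart carry the pad 110 mm from it. Pressing takes about 3 to 6 N at the pad; the lid's weight pushes the lever back up.
- lid (a joint): Lid angle in rad: 0 shut, 1.2 fully open. A 124 x 122 x 30 mm steel slab on the bin, 112 to 142 mm above the counter when shut, hinged on the far (caddy +x) rim; the edge near the lever rises. It follows the lever both ways at 3 times its angle, 28 mrad per mm of pad travel. Let go, it falls at once and slams, taking the lever up with it.
- bottle_mid (a point): Middle of the empty nail varnish bottle on its axis: clear glass, 28 mm diameter, black cap 15 mm in diameter, 52 mm long in all, lying across the chute (axis along caddy x) against the lid's side, about 133 mm above the counter. It rolls into the bin by itself within a second or so once the lid is well up.
- ring_cone: White ceramic ring cone, 48 mm across its foot, 77 mm tall, loose on the counter; origin at the centre of its underside. Leave alone.
- saucer: Brass soap saucer, 100 mm across, 20 mm high, loose; origin at the centre of its underside. Leave alone.
- buffer: Wooden nail buffer block, 95 x 28 x 28 mm, long along its x, loose; origin at the centre of its underside. Leave alone.
- pusher: Steel cuticle pusher, a flat bar 116 mm long (along its x), 11 mm wide and 6 mm high, lying loose on the counter; origin on its underside. Leave alone.
Things that resemble listed ones, but are neither listed nor needed, are in the scene too. What is meant by the part that bears bottle_mid is not pink, and is the smaller of those in its own colour.

How it is judged:
On the way, in this order (a step that is already met when the one before it is completed fails the run):
1. the lid is held nearly fully open (over 0.95 rad) by the fingers on the lever, with the bottle inside the bin (value of joint lid above 0.95 rad and contact force between the fingers and lever_arm above 0.3 N and x of bottle_mid in the frame of caddy between -0.058 and 0.058 m and y of bottle_mid in the frame of caddy between -0.058 and 0.058 m and z of bottle_mid in the frame of caddy below 0.07 m), for 0.2 s.
2. the lid is shut again (value of joint lid below 0.05 rad), for 0.2 s.
At the end, for the whole second after the job is handed in: The bottle lies at rest inside the bin (its middle within the bin's walls and less than 70 mm above the counter), the lid is shut to within 0.05 rad, and the ring cone, saucer, buffer block and cuticle pusher are within 15 mm of where they were (value of joint lid below 0.05 rad and linear speed of bottle below 0.03 m/s and x of bottle_mid in the frame of caddy between -0.058 and 0.058 m and y of bottle_mid in the frame of caddy between -0.058 and 0.058 m and z of bottle_mid in the frame of caddy below 0.07 m and distance of each of ring_cone, saucer, buffer, pusher from where it was at the start of the episode below 0.015 m); the robot touches nothing.
It fails at once if the lid slams: it is falling faster than 2.5 rad/s while 0.1 to 0.6 rad open (value of joint lid between 0.1 and 0.6 rad and velocity of joint lid below -2.5 rad/s).
It fails at once if the robot touches the lid (over 0.5 N) (contact force between any of the fingers, the arm and lid above 0.5 N).
It fails at once if the robot touches the bottle (over 0.3 N) (contact force between any of the fingers, the arm and bottle above 0.3 N).
It fails at once if the ring cone, saucer, buffer block or cuticle pusher is shifted or lifted by more than 15 mm, or tipped by more than 0.3 rad (distance of any of ring_cone, saucer, buffer, pusher from where it was at the start of the episode above 0.015 m or angle between any of ring_cone, saucer, buffer, pusher's own z axis and vertical above 0.3 rad).
It also fails if it takes over 35 s, if anything falls off the work surface, if the arm or the gripper's body presses on something with over 40 N, if the wrist force passes 120 N, or if a joint passes its speed limit or range.

ROBOT

A 7-joint arm with a two-finger parallel gripper is mounted at the origin on the work surface. World frame = base frame: x ahead of the robot, y to its left, z up, the work surface at z = 0. Lengths are in m, angles in rad, forces in N, time in s.
With the tool pointing down it reaches from about 0.4 to 0.9 m from the base axis. Payload 5.5 kg.
Tool frame: the origin (TCP) lies on the mounting face of the last link; the fingertips stand 178 mm ahead of it and the grasp point (between the pads) lies 159 mm ahead of it; z points along the fingers, y is the direction in which the jaws open and shut (so a half turn about z gives the same grasp; the last joint's range is limited). The gripper opens to 92 mm and grips with 3 to 60 N. Pads are 19 mm wide; open, the fingers measure 130 mm over their backs; the gripper's body (75 mm by 190 mm) begins 47 mm behind the grasp point.
Start: joints at [-0.966, 0.501, -0.427, 1.55, 0.221, 1.138, -0.21], TCP at [0.218, 0.612, 0.405] pointing down, gripper open.
Joint ranges: [-2.88, 2.88], [-0.31, 2.03], [-1.54, 1.56], [0.2, 2.42], [-1.41, 4.55], [0.19, 2.02], [-2.57, 2.57]. Speed limits (rad/s): [2.57, 2.57, 3.14, 3.14, 3.14, 3.14, 3.14].

INTERFACE

Orientations are given as a unit quaternion [x, y, z, w].
In Python, from workcell import arm gives the robot as it stands.
- The arm moves only by the tool step_arm, never from a script. Its argument "plan" is a list of rows, each a list of 5 numbers: the finger opening in mm, from 0 to 91.8, then the shift along the tool's x, y, z in mm, then the turn about the tool's z in degrees. A call has 1 to 12 rows; each row is the pose to reach, as a shift and turn from the pose commanded when the call began, along the tool's axes at that moment; what a row does not reach only later rows make up. A row lasts 1/8 s, in which the tool goes at most 62.5 mm and 10.7 degrees, less where a joint would pass 70% of its speed; a pose out of reach is approached as far as the arm can. A call with a gripper value outside its range is refused whole. The fingers move at their own pace and stop on an object; "newtons" is the grip in N (left out, the last holds). Time passes only in rows, so rows that repeat a pose let the fingers close. It gives the time, the measured TCP pose, the force and the opening at its end, in the units of the state.
- arm.sense(): the state, without advancing time (a new reading comes with each control period).
- arm.get_image(name): name is "scene" or "top" or "wrist"; returns a dict with "color" (480x640x3 uint8, red, green, blue), "depth" (480x640 float32, m along the optical axis (not along the pixel's ray), 0 where there is no reading), "fx", "fy", "cx", "cy" (pixels), "T" (4x4, takes a point from camera to world coordinates); the wrist camera has in their place "tool_from_camera" (4x4, takes a point from camera to tool coordinates, whose origin is the TCP and whose axes are the flange's). Camera axes: x right, y down, z forward; pixel columns grow to the right and rows downward; lengths in m; the calibration is good to about 2 mm. The wrist camera is an equidistant fisheye: a pixel r from the principal point sees the ray r / f radians off the axis. A picture is of the moment at which its call begins: read the wrist's pose just before it.
- arm.sign_off(): hands the job in, once; it reports no verdict.
The state is a dict: "time_s": time; "q": joint angles; "joint_vel": joint speeds; "tau": joint torques, N m; "tcp_pos": TCP position; "orientation": TCP orientation; "force": force on the tool from outside, world axes, zero at the start; "wrist_torque": the same for the moment, N m; "grip_width": finger opening in m.
Only numpy, scipy, OpenCV 4.12 (cv2) and the standard library are available. Lean on these libraries where they do the work, as an engineer would, in place of code of your own. Each camera call takes 0.05 s, during which the arm holds its last target. There are 200 camera calls.

## Working session

There is one attempt and no reset: what is moved stays moved. The work goes in short steps, Python scripts to look and compute and a tool call to move; the robot and the scene stay as the last step left them, time stands still between calls to the robot, and variables do not carry over. Pictures are saved under pics/ and viewed, about 8 in all and at most 12, crops included, and the job is handed in when it is done.

Besides the shell and the picture viewer there is one more tool, called after ">>>" as name([rows], argument=value, ...), one row to a line, values as JSON. step_arm: Moves the arm, as the interface text tells. Its arguments: {"type":"object","properties":{"plan":{"type":"array"},"newtons":{"type":"number"}},"required":["plan"]}

```bash
mkdir -p pics; cat > h.py <<'E'
import numpy as np,cv2
from workcell import arm
def save(n,f):
    d=arm.get_image(n); cv2.imwrite(f'pics/{f}.png',d['color'][:,:,::-1]); np.savez(f'{f}.npz',**d); return d
def pt(d,u,v,z=None):
    z=float(d['depth'][int(v),int(u)]) if z is None else z
    p=np.array([(u-d['cx'])/d['fx']*z,(v-d['cy'])/d['fy']*z,z,1]); return (d['T']@p)[:3]
E
python3 - <<'E'
from h import *
s=arm.sense();print(s)
save('scene','s0');save('top','t0')
E
```

```text
{'time_s': 0.0, 'q': array([-0.96582612,  0.50184274, -0.4267858 ,  1.55147174,  0.22081766,
        1.13828011, -0.21026997]), 'joint_vel': array([ 0.0017826 , -0.00111116, -0.00020018, -0.00100326, -0.00063362,
        0.00153129, -0.00069929]), 'tau': array([ 3.03705001e-04, -5.66606462e+01, -5.81612706e+00, -2.79112440e+01,
       -6.87031006e-02,  3.09358165e-02,  1.89205707e-04]), 'tcp_pos': array([0.21778655, 0.61204581, 0.40367169]), 'orientation': array([ 1.70009274e-01,  9.85441984e-01, -9.52391742e-04, -1.88841153e-04]), 'force': array([ 0.48050788,  0.03946609, -0.12861854]), 'wrist_torque': array([-0.01254095, -0.01678351,  0.0052364 ]), 'grip_width': 0.09152145155872694}
```

View pics/s0.png

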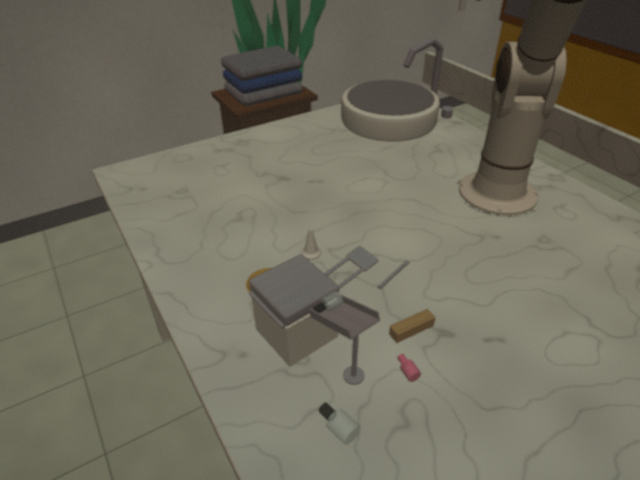

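View pics/t0.png

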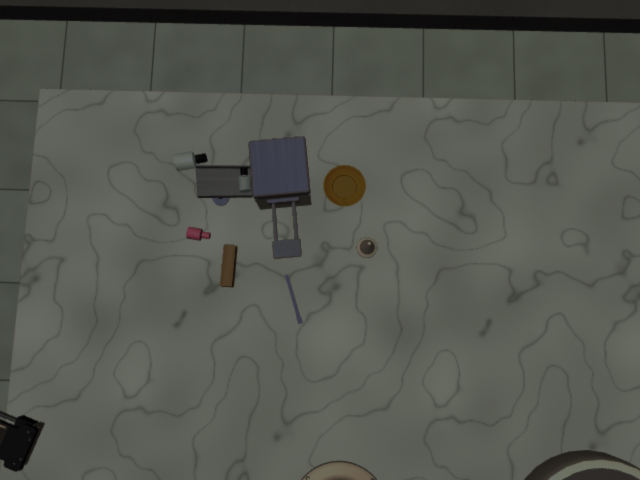

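The scene view shows the caddy, lever pad at (362,258), bottle at (328,300). In the top view the pad is at (287,248), the lid at (279,167), and the gripper is far off at lower left (20,440). The pusher lies just in front of the pad and the cone at (367,247).

```bash
python3 - <<'E'
from h import *
d=dict(np.load('t0.npz'))
H,W=d['depth'].shape
v,u=np.mgrid[:H,:W];z=d['depth']
P=np.stack([(u-d['cx'])/d['fx']*z,(v-d['cy'])/d['fy']*z,z,np.ones_like(z)],-1)@d['T'].T
P=P[...,:3]
def blob(n,a,b,c,e,lo,hi):
    m=np.zeros((H,W),bool);m[a:b,c:e]=1;m&=(P[...,2]>lo)&(P[...,2]<hi)&(z>0)
    q=P[m];print(n,m.sum(),'mean',q.mean(0).round(4),'min',q.min(0).round(3),'max',q.max(0).round(3))
    r=cv2.minAreaRect((q[:,:2]*1000).astype(np.float32));print(np.round(r[0],1),np.round(r[1],1),round(r[2],1));return m
blob('lid',130,205,240,315,.125,.16)
blob('pad',237,262,262,310,.08,.14)
blob('lever',200,262,262,310,.06,.124)
blob('cone',230,265,350,385,.01,.1)
for n,(a,b) in dict(pad=(287,248),lid=(279,167),bottle=(245,182),cone=(368,246),push1=(288,278),push2=(299,320),buf=(229,265),chute=(215,181)).items(): print(n,pt(d,a,b).round(3))
s=arm.sense()
from scipy.spatial.transform import Rotation as R
print(R.from_quat(s['orientation']).as_matrix().round(3))
E
```

```text
lid 3630 mean [0.7242 0.1529 0.1419] min [0.661 0.082 0.125] max [0.797 0.231 0.153]
[727.5 160.8] [124.9 148.4] 6.7
pad 530 mean [0.5596 0.1274 0.1114] min [0.537 0.096 0.101] max [0.584 0.158 0.119]
[562.5 127.5] [46.5 59.8] 6.5
lever 921 mean [0.5926 0.1325 0.1044] min [0.537 0.096 0.061] max [0.675 0.188 0.119]
[604.4 138.1] [132.4  86.8] 6.0
cone 238 mean [ 0.5775 -0.0491  0.0321] min [ 0.556 -0.071  0.01 ] max [ 0.602 -0.032  0.079]
[579.5 -50.2] [39.3 44.1] 75.0
pad [0.559 0.126 0.11 ]
lid [0.726 0.146 0.145]
bottle [0.69  0.215 0.152]
cone [ 0.575 -0.049  0.063]
push1 [0.504 0.129 0.004]
push2 [0.409 0.1   0.007]
buf [0.528 0.261 0.028]
chute [0.694 0.281 0.137]
[[-0.942  0.335 -0.001]
 [ 0.335  0.942 -0.002]
 [ 0.    -0.002 -1.   ]]
```

>>> step_arm([
  [0,-40,-28,0,-2],
  [0,-80,-57,0,-4],
  [0,-121,-86,0,-6],
  [0,-161,-114,0,-9],
  [0,-202,-143,0,-11],
  [0,-242,-171,0,-13],
  [0,-282,-200,0,-15],
  [0,-323,-228,0,-17],
  [0,-363,-257,0,-20],
  [0,-404,-285,0,-22],
  [0,-450,-318,0,-26],
  [0,-484,-342,0,-26],
])

```text
time_s: 1.6
tcp_pos: [0.5603, 0.1252, 0.4043]
orientation: [-0.055, 0.998, -0.0, -0.0]
force: [0.4, 1.3, 0.5]
grip_width: 0.0003
```

```bash
python3 - <<'E'
from h import *
from scipy.spatial.transform import Rotation as R
s=arm.sense();print(s['time_s'],s['tcp_pos'],s['force'],s['grip_width']);print(R.from_quat(s['orientation']).as_matrix().round(3))
d=save('wrist','w1'); save('top','t1')
T=d['tool_from_camera'];print(T.round(3),d['fx'],d['cx'],d['cy'])
Tw=np.eye(4);Tw[:3,:3]=R.from_quat(s['orientation']).as_matrix();Tw[:3,3]=s['tcp_pos']
C=np.linalg.inv(Tw@T)
for n,p in dict(pad=(.5595,.127,.111),tip=None).items() if 0 else [('pad',(.5595,.127,.111)),('tip',Tw[:3]@[0,0,.178,1])]:
    c=(C@[*p,1])[:3];r=np.hypot(*c[:2]);k=np.arctan2(r,c[2])*d['fx']/r;print(n,c[0]*k+d['cx'],c[1]*k+d['cy'])
E
```

```text
1.6 [0.56028676 0.12520856 0.40430155] [0.40293832 1.33964536 0.53800841] 0.00030060402664388826
[[-0.994 -0.11  -0.   ]
 [-0.11   0.994 -0.001]
 [ 0.001 -0.001 -1.   ]]
[[-0.    -0.952 -0.307  0.084]
 [ 1.    -0.     0.     0.001]
 [-0.    -0.307  0.952  0.02 ]
 [ 0.     0.     0.     1.   ]] 371.64829954431775 315.85683100629996 231.5991979339156
pad 317.69876340401964 225.56922264941358
tip 314.4772681958863 296.85475509007375
```

View pics/w1.png

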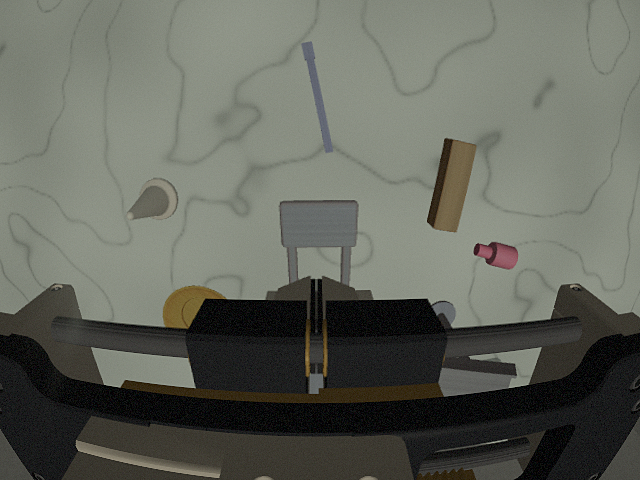

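The wrist view shows the pad clear and centred at (318,224), which agrees with the predicted (318,226). I'll go down to just above it.

>>> step_arm([
  [0,1,2,20,0],
  [0,1,2,40,0],
  [0,1,2,60,0],
  [0,1,2,80,0],
  [0,1,2,95,0],
  [0,1,2,105,0],
  [0,1,2,105,0],
])

```text
time_s: 2.58
tcp_pos: [0.5577, 0.1299, 0.299]
orientation: [-0.056, 0.998, -0.0, -0.001]
force: [-0.7, 0.1, 1.2]
grip_width: 0.0001
```

>>> step_arm([
  [0,0,0,4,0],
  [0,0,0,8,0],
  [0,0,0,12,0],
  [0,0,0,16,0],
  [0,0,0,20,0],
  [0,0,0,23,0],
  [0,0,0,23,0],
])

```text
time_s: 3.45
tcp_pos: [0.558, 0.1299, 0.2762]
orientation: [-0.056, 0.998, 0.0, -0.0]
force: [0.5, 0.1, 0.4]
grip_width: 0.0003
```

```bash
python3 - <<'E'
from h import *
s=arm.sense();print(s['time_s'],s['tcp_pos'],s['force'],s['wrist_torque'])
a=save('scene','s2');b=save('wrist','w2')
im=cv2.resize(a['color'][200:380,220:460],(800,600),interpolation=cv2.INTER_CUBIC)
cv2.imwrite('pics/s2c.png',im[:,:,::-1])
E
```

```text
3.45 [0.55801596 0.12986352 0.27623306] [0.54405545 0.07466645 0.41294433] [ 0.03015175  0.05370139 -0.03158262]
```

View pics/s2c.png

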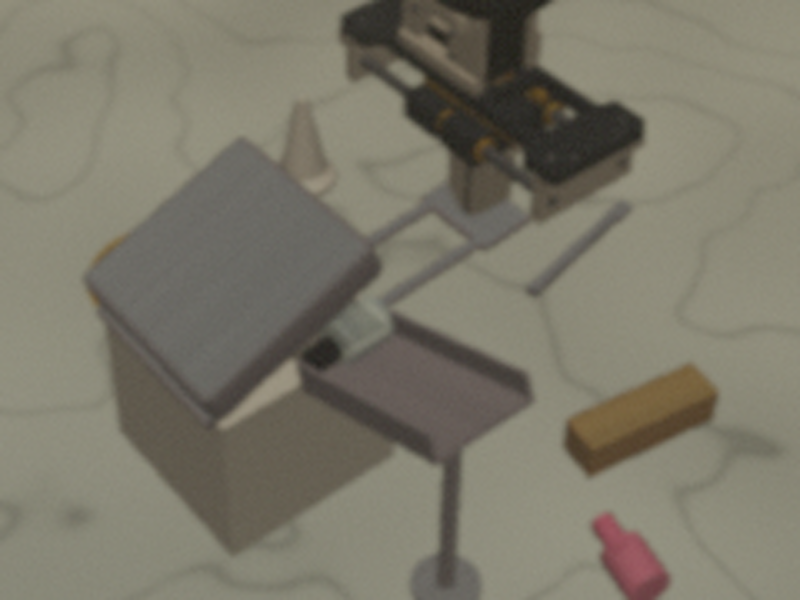

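View pics/w2.png

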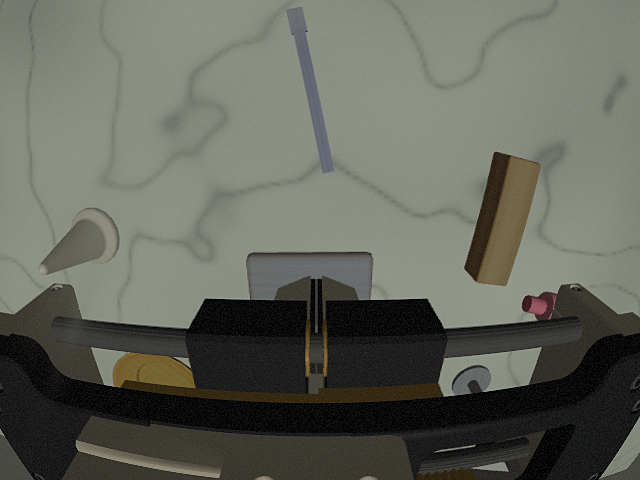

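The lid is partly open, the fingers are on the pad, and the bottle is still on the chute. Next I press the rest of the way.

>>> step_arm([
  [0,0,0,4,0],
  [0,0,0,8,0],
  [0,0,0,12,0],
  [0,0,0,16,0],
  [0,0,0,20,0],
  [0,0,0,23,0],
  [0,0,0,25,0],
  [0,0,0,27,0],
  [0,0,0,27,0],
])

```text
time_s: 4.68
tcp_pos: [0.5582, 0.1299, 0.2497]
orientation: [-0.056, 0.998, 0.0, 0.0]
force: [0.4, -0.1, 3.1]
grip_width: 0.0002
```

>>> step_arm([
  [0,0,0,1,0],
  [0,0,0,1,0],
  [0,0,0,1,0],
  [0,0,0,1,0],
  [0,0,0,1,0],
  [0,0,0,1,0],
  [0,0,0,1,0],
  [0,0,0,1,0],
])

```text
time_s: 5.68
tcp_pos: [0.558, 0.1299, 0.2487]
orientation: [-0.056, 0.998, 0.0, 0.0]
force: [0.9, 0.4, 2.3]
grip_width: 0.0004
```

```bash
python3 - <<'E'
from h import *
s=arm.sense();print(s['time_s'],s['tcp_pos'],s['force'])
a=save('scene','s3');b=save('top','t3')
im=np.hstack([cv2.resize(a['color'][200:380,220:460],(400,300),interpolation=cv2.INTER_CUBIC),cv2.resize(b['color'][110:260,160:360],(400,300),interpolation=cv2.INTER_CUBIC)])
cv2.imwrite('pics/c3.png',im[:,:,::-1])
E
```

```text
5.675 [0.55801216 0.1298804  0.24871076] [0.87315457 0.36989243 2.34259546]
```

View pics/c3.png

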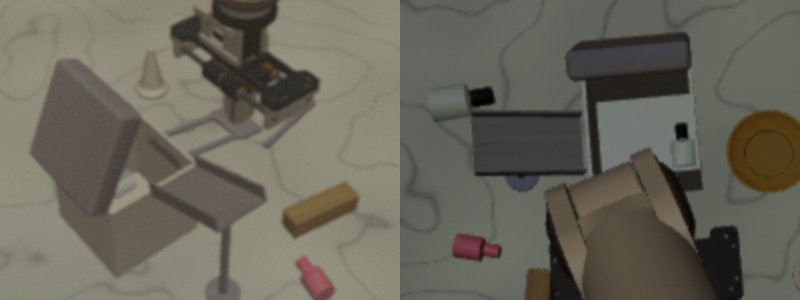

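The bottle is in the bin by the far wall, at about (301,185) in the top view, and the lid is fully up. I'll press a little further for the stop and check the bottle's height.

>>> step_arm([
  [0,0,0,1,0],
  [0,0,0,2,0],
  [0,0,0,2,0],
  [0,0,0,2,0],
])

```text
time_s: 6.28
tcp_pos: [0.5581, 0.1299, 0.2469]
orientation: [-0.056, 0.998, 0.0, 0.0]
force: [1.6, 1.0, 4.6]
grip_width: 0.0005
```

```bash
python3 - <<'E'
from h import *
s=arm.sense();print(s['time_s'],s['tcp_pos'],s['force'])
a=save('top','t4')
for u,v in [(301,185),(301,188),(300,183),(280,180)]: print(pt(a,u,v).round(3))
d=dict(np.load('t3.npz'));print(np.abs(d['color'][175:195,292:308].astype(int)-a['color'][175:195,292:308]).mean())
E
```

```text
6.275 [0.55805037 0.12988573 0.24689045] [1.60582443 0.97346558 4.57627682]
[0.717 0.105 0.028]
[0.708 0.104 0.034]
[0.72  0.107 0.033]
[0.733 0.155 0.006]
0.684375
```

The bottle lies at rest on the bin floor (top about 30 mm), and the lever is at its stop. Letting it up slowly.

>>> step_arm([
  [0,0,0,-2,0],
  [0,0,0,-4,0],
  [0,0,0,-6,0],
  [0,0,0,-8,0],
  [0,0,0,-10,0],
  [0,0,0,-12,0],
  [0,0,0,-14,0],
  [0,0,0,-16,0],
  [0,0,0,-18,0],
  [0,0,0,-20,0],
  [0,0,0,-22,0],
  [0,0,0,-24,0],
])

```text
time_s: 7.82
tcp_pos: [0.5582, 0.1298, 0.2709]
orientation: [-0.056, 0.998, 0.0, 0.0]
force: [-1.9, -1.0, 3.1]
grip_width: 0.0005
```

>>> step_arm([
  [0,0,0,-2,0],
  [0,0,0,-4,0],
  [0,0,0,-6,0],
  [0,0,0,-8,0],
  [0,0,0,-10,0],
  [0,0,0,-12,0],
  [0,0,0,-14,0],
  [0,0,0,-16,0],
  [0,0,0,-18,0],
  [0,0,0,-20,0],
  [0,0,0,-22,0],
  [0,0,0,-24,0],
])

```text
time_s: 9.32
tcp_pos: [0.5569, 0.1296, 0.2938]
orientation: [-0.056, 0.998, -0.0, -0.002]
force: [0.4, -0.2, -0.0]
grip_width: 0.0001
```

>>> step_arm([
  [0,0,0,-2,0],
  [0,0,0,-4,0],
  [0,0,0,-8,0],
  [0,0,0,-20,0],
  [0,0,0,-40,0],
  [0,0,0,-70,0],
  [0,0,0,-100,0],
  [0,0,0,-120,0],
  [0,0,0,-120,0],
  [0,0,0,-120,0],
])

```text
time_s: 10.58
tcp_pos: [0.5577, 0.1297, 0.4142]
orientation: [-0.056, 0.998, -0.0, -0.0]
force: [0.2, -0.2, -0.6]
grip_width: 0.0
```

```bash
python3 - <<'E'
from h import *
s=arm.sense();print(s['time_s'],s['tcp_pos'],s['force'])
a=save('scene','s5');b=save('top','t5')
o=dict(np.load('s0.npz'))['color']
f=lambda i:cv2.resize(i[200:380,220:460],(400,300),interpolation=cv2.INTER_CUBIC)
cv2.imwrite('pics/c5.png',np.hstack([f(o),f(a['color'])])[:,:,::-1])
d0=dict(np.load('s0.npz'))
for u,v in [(300,270),(280,285),(310,285),(300,305)]: print(pt(a,u,v).round(4),pt(d0,u,v).round(4))
E
```

```text
10.575 [0.55765523 0.12973298 0.41421804] [ 0.24033138 -0.1729457  -0.60018841]
[0.7056 0.1285 0.144 ] [0.7053 0.1279 0.1433]
[0.7561 0.1432 0.1426] [0.7563 0.1437 0.1431]
[0.7087 0.1712 0.1414] [0.7089 0.1715 0.1418]
[0.7495 0.2063 0.1427] [0.7495 0.2064 0.1428]
```

View pics/c5.png

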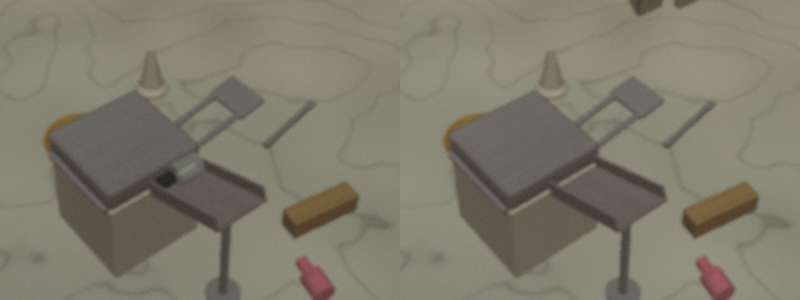

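The lid is shut in the same pose as at the start, the chute is empty, everything else is unmoved, and the gripper is clear.

```bash
python3 -c "
from workcell import arm
print(arm.sign_off())"
```

```text
the job is handed in; nothing more can be done
None
```

I pressed the lever down with closed fingertips and held the lid up while the bottle rolled into the bin. I then let the lever up at about 16 mm/s until the lid shut, moved clear and handed the job in after about 11 s of robot time.

- **Bottle:** with the lid up it lay still on the bin floor, its top about 30 mm above the counter. With the lid shut it can't be seen, but the chute is empty.
- **Lid:** afterwards its surface matched the starting depth readings to within 1 mm, so it is shut. I didn't measure the lid's angle or falling speed; at that release speed it would come down at about 0.45 rad/s, against the limit of 2.5.
- **Lever:** at full press the pad was about where the task puts full travel, with 4.6 N measured. I saw no sharp force rise to confirm the stop. The force sensor also read only about 0.4 N with the lid part open, so I relied on the pictures there.
- **Other things:** the ring cone, buffer, pusher and saucer look unmoved in the before and after scene pictures.
- **Robot:** the gripper ended about 120 mm above the lever, touching nothing.

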